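Shut the laser's shutter and park the stage

TASK

Make the bench safe for a sample change: with a light fingertip, swing the laser's black shutter flag with the orange tab across the laser's window until it meets its stop, and only then press the green park button gently all the way down and let it spring back up. Do not touch the blue or red buttons or their boxes, do not pick up, lift or shift anything, leave the loose things on the table where they are, and finish with the hand clear.

Things in the scene. Friction and masses are not known exactly. Their poses are not given: they have to be found in the camera images.
- laser: dark laser head with a finned top, bolted down (cannot move): a 140 (x) x 80 (y) mm housing, 93 mm high with its fins, on a 170 x 100 x 6 mm foot plate. Origin: centre of the underside, z up; its round steel window, 26 mm across, sits in the +x end face (75 mm from the origin), 55 mm above the table. The shutter's hinge post stands beyond that end, at (90, 55) mm in this frame.
- shutter (a joint): angle of the shutter flag in rad: 0 wide open (the flag points away from the laser's window end, 10 degrees from the laser's +x towards its -y), 1.4 shut against its stop (the flag lies along the laser's -y, across the window, about 13 mm in front of it). It grows as the flag turns clockwise seen from above. It starts between 0 and 0.45. No spring: stiff hinge (about 0.05 N m), stays where it is left.
- shutter_hinge (a point): point on the shutter's upright hinge axis, 60 mm above the table. Its x axis points along the flag from the hinge to the free edge, z is up; it turns with the flag. The flag is a black upright plate 4 mm thick, from the hinge to 90 mm out, from 38 to 86 mm above the table, on an 18 mm hub that reaches 90 mm above the table.
- shutter_tab (a point): centre of the top face of the orange tab along the top of the flag, 67 mm out from the hinge axis and 90 mm above the table; the tab is 46 mm long along the flag, 14 mm across and 5 mm thick. Axes as shutter_hinge; to shut the flag, push it on its +y side (of this frame) towards -y, swinging round the hinge.
- green_station: grey box with the green (park) button: 70 (x) x 64 (y) x 48 mm (z), 0.8 kg, standing loose on rubber feet. Origin: centre of the underside, z up. In the middle of its top stands a round green push button 36 mm across, whose flat top is 64 mm above the table when up.
- green_button (a joint): travel of the green button in m: 0 when up (as at the start), 0.008 fully down, 16 to 8 mm above the station's top. Spring: about 1.2 N to start moving, 4 N fully down; it springs back up when let go.
- green_top (a point): centre of the green button's flat top; moves down with it.
- blue_station: grey box with a blue button, to be left alone: 70 (x) x 64 (y) x 48 mm (z), 0.8 kg, standing loose on rubber feet. Origin: centre of the underside, z up. In the middle of its top stands a round blue push button 36 mm across, whose flat top is 64 mm above the table when up.
- red_station: yellow box with a red (stop) button, to be left alone: 70 (x) x 64 (y) x 48 mm (z), 0.8 kg, standing loose on rubber feet. Origin: centre of the underside, z up. In the middle of its top stands a round red push button 44 mm across, whose flat top is 64 mm above the table when up.
- blower: blue squeeze-bulb dust blower standing upright, 64 mm across, 105 mm high, 60 g, loose. Origin: centre of the underside.
- hexkey: dark L-shaped hex key lying flat, 8 mm thick, long arm 100 mm, short arm 28 mm, loose. Origin: on the long arm at the underside, 55 mm from its far end (towards +y) and 45 mm from its bend (towards -y); the short arm points to +x.
- cleaner: white lens-cleaner bottle with a blue cap, 52 mm across, 130 mm high, loose. Origin: centre of the underside.
- lenscase: pale flat lens case 50 x 50 x 21 mm with a round glass on top, loose. Origin: centre of the underside.
- carton: white upright carton 70 x 70 x 110 mm, loose. Origin: centre of the underside.
There are look-alikes about, which are no part of the job. What is shaped like the green_station but pink or turquoise is not meant.

How it is judged:
By the outcome, as a careful person would: the job done as asked, in the order asked, and still so for the second after the job is handed in, with the robot touching nothing.
It also fails if it takes over 48 s, if anything falls off the work surface, if the arm or the gripper's body presses on something with over 40 N, if the wrist force passes 120 N, or if a joint passes its speed limit or range.

ROBOT

A 6-joint arm with a two-finger parallel gripper is mounted at the origin on the work surface. World frame = base frame: x ahead of the robot, y to its left, z up, the work surface at z = 0. Lengths are in mm, angles in rad, forces in N, time in s.
With the tool pointing down it reaches from about 325 to 1000 mm from the base axis. Payload 5.1 kg.
Tool frame: the origin (TCP) lies at the very end of the fingers, on their centre line; the grasp point (between the pads) lies 19 mm behind it; y points along the fingers, x is the direction in which the jaws open and shut, and the axes are right-handed (so a half turn about y gives the same grasp; the last joint's range is limited). The gripper opens to 85 mm and grips with 20 to 120 N. Pads are 22 mm wide; open, the fingers measure 114 mm over their backs; the gripper's body (76 mm by 85 mm) begins 54 mm behind the grasp point. The pads swing forward as they close: fully open they stand 13 mm farther back than shut.
Start: joints at [-1.274, 0.124, 1.65, -0, 1.367, -0.083], TCP at [240.945, -603.681, 231.322] pointing down, gripper open.
Joint ranges: [-2.61, 2.61], [-1.02, 2.33], [0.03, 2.71], [-1.35, 4.49], [0.32, 2.68], [-2.91, 2.91]. Speed limits (rad/s): [2.57, 2.57, 3.14, 3.14, 3.14, 3.14].

INTERFACE

Orientations are given as a rotation vector (axis times angle).
In Python, from rig import manip, cams, finder gives the robot as it stands.
- The arm moves only by the tool move_arm, never from a script. Its argument "plan" is a list of rows, each an object with "dp": the shift along the tool's x, y, z in mm, a list of three; "roll": the turn about the tool's y in degrees; "claw": the finger opening in mm, from 0 to 85.4. In form: [{"dp": [x, y, z], "roll": roll, "claw": claw}, ...]. A call has exactly 5 rows; each row is the pose to reach, as a shift and turn from the pose commanded when the call began, along the tool's axes at that moment; what a row does not reach only later rows make up. A row lasts 1/8 s, in which the tool goes at most 62.5 mm and 10.7 degrees, less where a joint would pass 70% of its speed; a pose out of reach is approached as far as the arm can. A call with a gripper value outside its range is refused whole. The fingers move at their own pace and stop on an object; "grip_force" is the grip in N (left out, the last holds). Time passes only in rows, so rows that repeat a pose let the fingers close, or fill a call up. It gives the time, the measured TCP pose, the force and the opening at its end, in the units of the state.
- manip.sense(): the state, without advancing time (a new reading comes with each control period).
- cams.grab_frame(name): name is "scene" or "top"; returns a dict with "frame" (480x640x3 uint8, red, green, blue), "fx", "fy", "cx", "cy" (pixels), "k1" (the pictures are not rectified: a ray, as slopes to the right and down, at radius r is drawn at 1 + k1 r^2 times it, then the intrinsics apply), "R" (3x3) and "t" (3): a world point X has camera coordinates R X + t. Camera axes: x right, y down, z forward; pixel columns grow to the right and rows downward; lengths in mm; the calibration is good to about 2 mm. A picture is of the moment at which its call begins. There is no depth.
- manip.close_job(): hands the job in, once; it reports no verdict.
Trained networks look in a picture, given as the dict that the camera call returned (one of the last four; its "shot" number tells which), for a name from the list of things; names that differ only in an ending like _2 or _b are one class to them, and where a whole thing is asked for, a point or a joint stands for the part that bears it (a point fixed in the world has none). Each returns a list of dicts, best first, with "score" (0 to 1); they miss things now and then, are a little off and sometimes report something else, mostly with a low value. They report only what shows in the picture. A call takes as long as a camera call. They do not tell look-alikes from the thing itself.
- finder.spot_in(picture, thing): "pixel" ([column, row] in pixels, amid what is visible of it).
- finder.regions_of(picture, thing): "pixels" (480x640 bool, what is visible of it) and "pixel" ([column, row] in pixels, amid what is visible of it).
- finder.tip_of(picture, thing): "pixel" ([column, row] in pixels: a listed point, or the origin of a listed thing).
The state is a dict: "clock": time; "qpos": joint angles; "qd": joint speeds; "joint_efforts": joint torques, N m; "position": TCP position; "ee_rot": TCP orientation; "ft_force": force on the tool from outside, world axes, zero at the start; "wrist_torque": the same for the moment, N m; "gripper_width": finger opening in mm.
Only numpy, scipy, OpenCV 4.12 (cv2) and the standard library are available. Lean on these libraries where they do the work, as an engineer would, in place of code of your own. Each camera call takes 0.05 s, during which the arm holds its last target.

## Working session

There is one attempt and no reset: what is moved stays moved. The work goes in short steps, Python scripts to look and compute and a tool call to move; the robot and the scene stay as the last step left them, time stands still between calls to the robot, and variables do not carry over. Pictures are saved under pics/ and viewed, and the job is handed in when it is done.

Besides the shell and the picture viewer there is one more tool, called after "Emit:" as name(argument=value, ...), one argument or row to a line, values as JSON. move_arm: Moves the arm, as the interface text tells. Its arguments: {"type":"object","properties":{"plan":{"type":"array"},"grip_force":{"type":"number"}},"required":["plan"]}

```bash
ls; mkdir -p pics; python3 - <<'E'
from rig import manip, cams, finder
import cv2, pickle
s=manip.sense(); print({k:s[k] for k in s})
for n in ("scene","top"):
    p=cams.grab_frame(n); pickle.dump(p,open(f"pics/{n}0.pkl","wb"))
    cv2.imwrite(f"pics/{n}0.png",p["frame"][:,:,::-1])
    print(n,p["fx"],p["k1"],p["t"])
    for th in ("laser","shutter_hinge","shutter_tab","green_top","green_station","blue_station","red_station","blower","hexkey","cleaner","lenscase","carton"):
        print(th,[(round(d["score"],2),[round(float(v)) for v in d["pixel"]]) for d in finder.tip_of(p,th)][:4])
E
```

```text
pics
{'clock': 0.0, 'qpos': array([-1.27362561e+00,  1.24534400e-01,  1.65164798e+00,  1.75343837e-05,
        1.36749823e+00, -8.25796522e-02]), 'qd': array([ 0.00055721, -0.00128194,  0.00019056, -0.00099668, -0.00035089,
        0.00089452]), 'joint_efforts': array([ 7.21332344e-04, -4.23610997e+01, -3.65454412e+01,  4.75667616e-05,
        6.86995409e-03, -1.01245220e-05]), 'position': array([ 240.76148456, -603.12214625,  230.0494358 ]), 'ee_rot': array([-1.3639009 ,  0.92623227, -0.92356898]), 'ft_force': array([-0.69267534,  0.08636106, -0.97071623]), 'wrist_torque': array([-0.00101657,  0.02196257,  0.01329577]), 'gripper_width': 85.2852127262817}
scene 515.607458904593 0.02550835487596508 [ 436.24702567 -229.8080401  1529.46354203]
laser [(0.78, [421, 283])]
shutter_hinge [(0.93, [408, 308])]
shutter_tab [(0.85, [382, 308])]
green_top [(0.68, [281, 224]), (0.54, [368, 240]), (0.53, [366, 185]), (0.49, [329, 212])]
green_station [(0.93, [367, 205]), (0.88, [366, 255]), (0.87, [282, 236]), (0.68, [328, 224])]
blue_station [(0.85, [286, 186]), (0.55, [408, 308])]
red_station [(0.82, [267, 149])]
blower [(0.9, [234, 218])]
hexkey [(0.67, [323, 170])]
cleaner [(0.74, [272, 284])]
lenscase [(0.84, [297, 312])]
carton [(0.86, [212, 185])]
top 521.7911579442526 -0.007241848821608059 [  21.13586872  535.37934455 1000.37901425]
laser [(0.76, [209, 313]), (0.3, [513, 258])]
shutter_hinge [(0.76, [174, 264])]
shutter_tab [(0.58, [188, 230]), (0.53, [348, 263]), (0.36, [345, 263])]
green_top [(0.71, [281, 280]), (0.6, [349, 264]), (0.59, [368, 200]), (0.53, [351, 331])]
green_station [(0.87, [344, 267]), (0.87, [282, 281]), (0.73, [350, 328]), (0.63, [364, 207])]
blue_station [(0.91, [431, 254])]
red_station [(0.67, [513, 257])]
blower [(0.61, [417, 163])]
hexkey [(0.75, [436, 307]), (0.67, [344, 266])]
cleaner []
lenscase [(0.61, [264, 162])]
carton [(0.65, [491, 163])]
```

View pics/scene0.png

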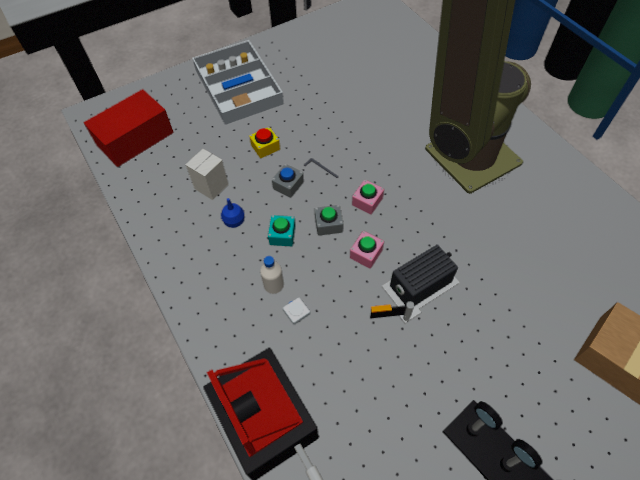

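View pics/top0.png

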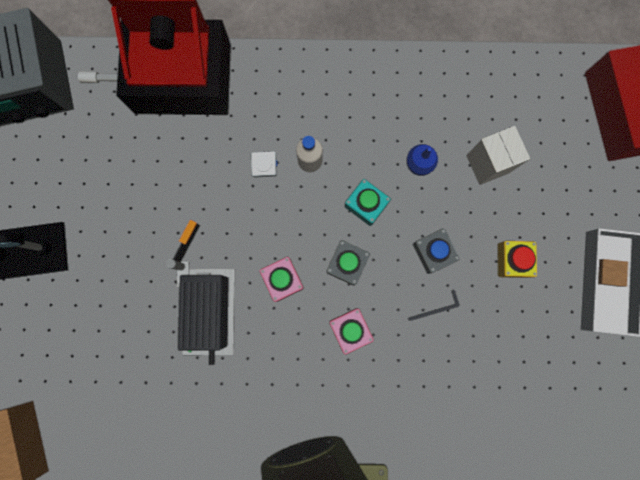

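Top view: the grey box with the green button is at about (348,262); the pink ones (281,279) and (351,331) and the turquoise one (368,200) are look-alikes. The laser is at (205,312), and the flag runs from the hub (178,264) to the orange tab (189,234). In the scene view the same button is at (328,214) and the tab at (382,309).

```bash
cat > h.py <<'E'
import numpy as np, cv2
def ray(p,px):
    d=np.array([(px[0]-p["cx"])/p["fx"],(px[1]-p["cy"])/p["fy"]]); u=d.copy()
    for _ in range(20): u=d/(1+p["k1"]*(u@u))
    R=np.array(p["R"]);t=np.array(p["t"])
    return -R.T@t, R.T@np.array([u[0],u[1],1])
def atz(p,px,z):
    o,d=ray(p,px); return o+d*(z-o[2])/d[2]
def proj(p,X):
    c=np.array(p["R"])@np.array(X,float)+np.array(p["t"]); u=c[:2]/c[2]; u=u*(1+p["k1"]*(u@u))
    return np.array([p["fx"]*u[0]+p["cx"],p["fy"]*u[1]+p["cy"]])
def tri(l):
    A=np.zeros((3,3));b=np.zeros(3)
    for p,px in l:
        o,d=ray(p,px);d=d/np.linalg.norm(d);M=np.eye(3)-np.outer(d,d);A+=M;b+=M@o
    return np.linalg.solve(A,b)
E
python3 - <<'E'
import pickle,cv2,numpy as np
from h import *
np.set_printoptions(precision=1,suppress=True)
S=pickle.load(open("pics/scene0.pkl","rb"));T=pickle.load(open("pics/top0.pkl","rb"))
def blob(p,lo,hi,near,r=25):
    h=cv2.cvtColor(p["frame"],cv2.COLOR_RGB2HSV);m=cv2.inRange(h,lo,hi)
    y,x=np.nonzero(m);k=np.hypot(x-near[0],y-near[1])<r
    return np.array([x[k].mean(),y[k].mean()]),k.sum(),(x[k],y[k])
for nm,lo,hi,nt,ns,z in (("green",(45,100,60),(75,255,255),(348,262),(328,214),64),("pinkA",(45,100,60),(75,255,255),(281,279),(367,243),64),("pinkB",(45,100,60),(75,255,255),(351,331),(368,189),64),("tab",(8,150,120),(22,255,255),(189,234),(382,309),90)):
    a=blob(T,lo,hi,nt);b=blob(S,lo,hi,ns)
    print(nm,a[:2],b[:2],atz(T,a[0],z),atz(S,b[0],z),tri([(T,a[0]),(S,b[0])]))
    if nm=="tab":
        for p,c in((T,a),(S,b)):
            print("dir",cv2.minAreaRect(np.stack([atz(p,q,90)[:2] for q in zip(*c[2])]).astype(np.float32)))
print("hinge60",atz(T,(174,264),60),atz(S,(408,308),60))
for n,p,c in(("T",T,(200,275)),("S",S,(405,285))):
    i=p["frame"][c[1]-70:c[1]+90,c[0]-75:c[0]+75,::-1]
    cv2.imwrite(f"pics/crop{n}.png",cv2.resize(i,None,fx=4,fy=4,interpolation=cv2.INTER_CUBIC)[:600])
E
```

```text
green (array([348.2, 261.3]), np.int64(295)) (array([328.2, 212.9]), np.int64(148)) [489.9 -22.5  64. ] [490.3 -18.2  64. ] [489.4 -22.   58.9]
pinkA (array([280.1, 278.1]), np.int64(297)) (array([366.9, 242.9]), np.int64(155)) [456.1 106.8  64. ] [457.3 111.6  64. ] [455.6 107.9  57.5]
pinkB (array([351.6, 331.4]), np.int64(303)) (array([368.1, 189.6]), np.int64(129)) [358.1 -29.9  64. ] [359.1 -24.7  64. ] [356.7 -29.5  57.1]
tab (array([187.4, 231.8]), np.int64(171)) (array([380.8, 308. ]), np.int64(119)) [539.1 280.1  90. ] [539.2 283.3  90. ] [538.8 281.6  86.5]
dir ((539.4738159179688, 280.4061279296875), (13.549248695373535, 44.998680114746094), 65.79401397705078)
dir ((539.1640625, 283.1905822753906), (14.198888778686523, 45.94853591918945), 63.29657745361328)
hinge60 [480.5 310.7  60. ] [475.8 307.6  60. ]
```

```bash
cd pics; python3 -c "
import cv2,numpy as np
a=cv2.imread('cropT.png');b=cv2.imread('cropS.png');cv2.imwrite('crops.png',cv2.resize(np.hstack([a,b]),(800,400)))"
```

```text
(no output)
```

View pics/crops.png

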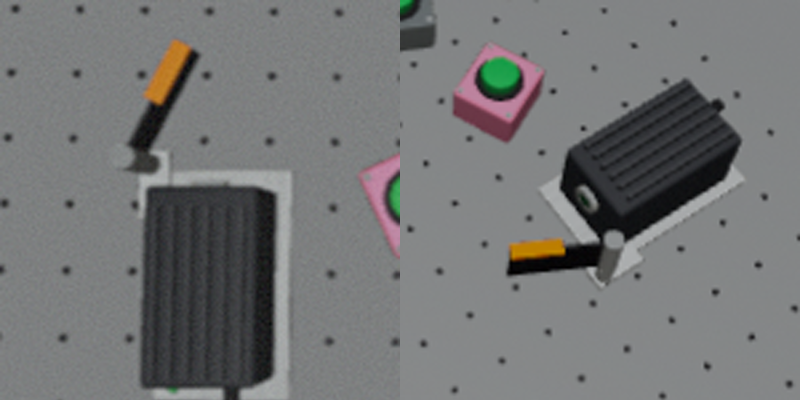

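```bash
python3 - <<'E'
from rig import manip
import numpy as np,pickle
from h import *
from scipy.spatial.transform import Rotation as R
np.set_printoptions(precision=3,suppress=True)
s=manip.sense();M=R.from_rotvec(s["ee_rot"]).as_matrix();print(M,s["clock"])
print("d to (565,325,150):",M.T@(np.array([565,325,180])-s["position"]))
S=pickle.load(open("pics/scene0.pkl","rb"));T=pickle.load(open("pics/top0.pkl","rb"))
# hub top and laser corners (crop px /2.667... crop shown 600px->400 : 1 orig px = 2.667 shown), crop origin T(125,205) S(330,215)
f=lambda o,q:(o[0]+q[0]/2.6667,o[1]+q[1]/2.6667)
print("hub T",atz(T,f((125,205),(123,155)),90),"S",atz(S,f((330,215),(614-400,239)),90))
for q in((150,187),(250,188),(142,385),(243,385)): print("fin corner",atz(T,f((125,205),q),93))
for q in((290,171),(291,398)): print("foot",atz(T,f((125,205),q),6))
E
```

```text
[[ 0.371 -0.     0.929]
 [-0.929  0.     0.371]
 [-0.    -1.    -0.   ]] 1.3
d to (565,325,150): [-742.371   51.352  645.243]
hub T [480.017 307.675  90.   ] S [477.737 312.37   90.   ]
fin corner [457.879 287.052  93.   ]
fin corner [458.134 217.789  93.   ]
fin corner [323.172 286.432  93.   ]
fin corner [324.124 217.652  93.   ]
foot [475.599 205.07    6.   ]
foot [307.274 198.737   6.   ]
```

Emit:
move_arm(
  plan=[
    {"dp": [-38, 0, 32], "roll": 0, "claw": 0},
    {"dp": [-76, 0, 64], "roll": 0, "claw": 0},
    {"dp": [-114, 0, 96], "roll": 0, "claw": 0},
    {"dp": [-152, 0, 128], "roll": 0, "claw": 0},
    {"dp": [-190, 0, 160], "roll": 0, "claw": 0},
  ],
  grip_force=20,
)

```text
clock: 1.92
position: [319.4, -366.4, 231.5]
ee_rot: [-1.365, 0.925, -0.926]
ft_force: [0.1, -0.2, 1.3]
gripper_width: 0.3
```

Emit:
move_arm(
  plan=[
    {"dp": [-38, 0, 32], "roll": 0, "claw": 0},
    {"dp": [-76, 0, 64], "roll": 0, "claw": 0},
    {"dp": [-114, 0, 96], "roll": 0, "claw": 0},
    {"dp": [-152, 0, 128], "roll": 0, "claw": 0},
    {"dp": [-190, 0, 160], "roll": 0, "claw": 0},
  ],
)

```text
clock: 2.55
position: [397.5, -130.6, 231.7]
ee_rot: [-1.365, 0.924, -0.926]
ft_force: [-0.2, 0.5, 0.6]
gripper_width: -0.0
```

Emit:
move_arm(
  plan=[
    {"dp": [-38, 0, 32], "roll": 0, "claw": 0},
    {"dp": [-76, 0, 64], "roll": 0, "claw": 0},
    {"dp": [-114, 0, 96], "roll": 0, "claw": 0},
    {"dp": [-152, 0, 128], "roll": 0, "claw": 0},
    {"dp": [-190, 0, 160], "roll": 0, "claw": 0},
  ],
)

```text
clock: 3.18
position: [475.8, 105.4, 231.7]
ee_rot: [-1.365, 0.924, -0.925]
ft_force: [0.8, -0.7, 0.7]
gripper_width: -0.0
```

Emit:
move_arm(
  plan=[
    {"dp": [-38, 0, 34], "roll": 0, "claw": 0},
    {"dp": [-76, 0, 68], "roll": 0, "claw": 0},
    {"dp": [-114, 0, 102], "roll": 0, "claw": 0},
    {"dp": [-152, 0, 136], "roll": 0, "claw": 0},
    {"dp": [-185, 0, 165], "roll": 0, "claw": 0},
  ],
)

```text
clock: 3.8
position: [560.5, 338.5, 231.3]
ee_rot: [-1.365, 0.924, -0.925]
ft_force: [0.4, -0.1, -1.0]
gripper_width: -0.1
```

Emit:
move_arm(
  plan=[
    {"dp": [0, 40, 0], "roll": 0, "claw": 0},
    {"dp": [0, 80, 0], "roll": 0, "claw": 0},
    {"dp": [0, 120, 0], "roll": 0, "claw": 0},
    {"dp": [0, 161, 0], "roll": 0, "claw": 0},
    {"dp": [0, 161, 0], "roll": 0, "claw": 0},
  ],
)

```text
clock: 4.42
position: [557.1, 335.2, 65.9]
ee_rot: [-1.373, 0.93, -0.923]
ft_force: [-0.8, -0.5, -0.3]
gripper_width: 0.2
```

```bash
python3 - <<'E'
from rig import manip, cams
import cv2,numpy as np,pickle
from h import *
s=manip.sense();print(s["position"],s["ft_force"])
o=[]
for n in("top","scene"):
    p=cams.grab_frame(n);im=p["frame"][:,:,::-1].copy()
    c=proj(p,[510,280,70]).astype(int);print(n,c)
    i=im[max(c[1]-70,0):c[1]+80,max(c[0]-75,0):c[0]+75];o.append(cv2.resize(i,(400,400)))
    pickle.dump(p,open(f"pics/{n}1.pkl","wb"))
cv2.imwrite("pics/a1.png",np.hstack(o))
E
```

```text
[557.14593962 335.16562116  65.86867991] [-0.79157624 -0.54241004 -0.29366236]
top [189 248]
scene [389 304]
```

View pics/a1.png

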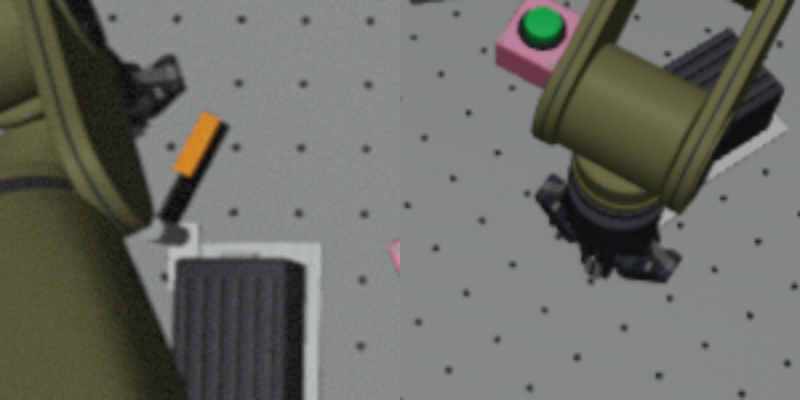

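The picture shows the flag still where it was (tab at about (200,145) in the left crop) and the fingertips clear of it on the far side. I'll start the sweep.

Emit:
move_arm(
  plan=[
    {"dp": [12, 0, -9], "roll": 0, "claw": 0},
    {"dp": [22, 0, -17], "roll": 0, "claw": 0},
    {"dp": [28, 0, -22], "roll": 0, "claw": 0},
    {"dp": [34, 0, -26], "roll": 0, "claw": 0},
    {"dp": [39, 0, -29], "roll": 0, "claw": 0},
  ],
)

```text
clock: 5.15
position: [547.6, 289.3, 70.5]
ee_rot: [-1.365, 0.925, -0.925]
ft_force: [0.1, 1.5, -1.2]
gripper_width: -0.0
```

```bash
cat > look.py <<'E'
import sys
from rig import manip, cams
import cv2,numpy as np
from h import *
np.set_printoptions(precision=1,suppress=True)
s=manip.sense();print(s["clock"],s["position"],s["ft_force"],s["wrist_torque"])
o=[]
for n in("top","scene"):
    p=cams.grab_frame(n);im=p["frame"][:,:,::-1].copy()
    c=proj(p,[500,270,70]).astype(int)
    o.append(cv2.resize(im[c[1]-75:c[1]+75,c[0]-75:c[0]+75],(400,400)))
    m=cv2.inRange(cv2.cvtColor(p["frame"],cv2.COLOR_RGB2HSV),(8,150,100),(22,255,255))
    y,x=np.nonzero(m);k=np.hypot(x-c[0],y-c[1])<60
    if k.sum()>30:
        w=np.stack([atz(p,q,90)[:2] for q in zip(x[k],y[k])]).astype(np.float32)
        r=cv2.minAreaRect(w);print(n,k.sum(),r,"hinge-angle",np.degrees(np.arctan2(r[0][1]-310,r[0][0]-479)))
cv2.imwrite("pics/"+sys.argv[1],np.hstack(o))
E
python3 look.py a2.png
```

```text
5.15 [547.6 289.3  70.5] [ 0.1  1.5 -1.2] [ 0.2 -0.   0. ]
top 90 ((542.199462890625, 265.4939880371094), (14.832404136657715, 26.25141716003418), 46.920589447021484) hinge-angle -35.15378246902525
```

View pics/a2.png

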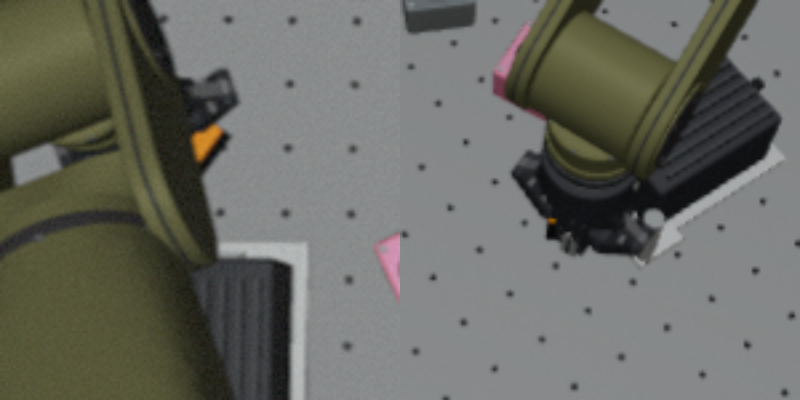

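The tab's outer end has swung to about -40°, with the fingertip on it at about 1.5 N. Continuing along the arc.

Emit:
move_arm(
  plan=[
    {"dp": [5, 0, -5], "roll": 0, "claw": 0},
    {"dp": [10, 0, -11], "roll": 0, "claw": 0},
    {"dp": [15, 0, -17], "roll": 0, "claw": 0},
    {"dp": [18, 0, -22], "roll": 0, "claw": 0},
    {"dp": [20, 0, -26], "roll": 0, "claw": 0},
  ],
)

```text
clock: 5.88
position: [530.6, 261.1, 70.3]
ee_rot: [-1.365, 0.925, -0.925]
ft_force: [1.1, 0.9, 0.1]
gripper_width: -0.2
```

```bash
python3 look.py a3.png
```

```text
5.875 [530.6 261.1  70.3] [1.1 0.9 0.1] [ 0.2 -0.1  0. ]
top 36 ((521.5772705078125, 235.8987274169922), (14.19865894317627, 9.223274230957031), 35.26162338256836) hinge-angle -60.11909258178345
```

View pics/a3.png

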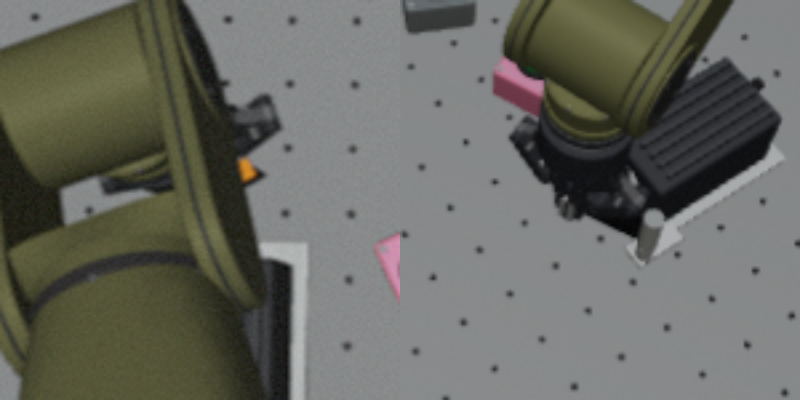

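Emit:
move_arm(
  plan=[
    {"dp": [2, 0, -5], "roll": 0, "claw": 0},
    {"dp": [3, 0, -10], "roll": 0, "claw": 0},
    {"dp": [4, 0, -14], "roll": 0, "claw": 0},
    {"dp": [5, 0, -18], "roll": 0, "claw": 0},
    {"dp": [5, 0, -20], "roll": 0, "claw": 0},
  ],
)

```text
clock: 6.6
position: [514.0, 249.2, 70.4]
ee_rot: [-1.365, 0.925, -0.925]
ft_force: [1.2, 0.4, 0.7]
gripper_width: -0.5
```

```bash
python3 look.py a4.png
```

```text
6.6 [514.  249.2  70.4] [1.2 0.4 0.7] [ 0.1 -0.1 -0. ]
```

View pics/a4.png

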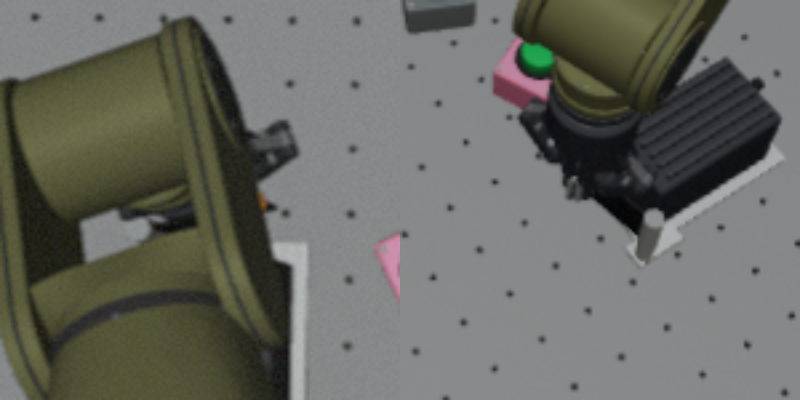

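Emit:
move_arm(
  plan=[
    {"dp": [0, 0, -2], "roll": 0, "claw": 0},
    {"dp": [0, 0, -4], "roll": 0, "claw": 0},
    {"dp": [0, 0, -6], "roll": 0, "claw": 0},
    {"dp": [0, 0, -8], "roll": 0, "claw": 0},
    {"dp": [0, 0, -8], "roll": 0, "claw": 0},
  ],
)

```text
clock: 7.32
position: [506.5, 246.3, 70.2]
ee_rot: [-1.366, 0.925, -0.925]
ft_force: [-0.1, 1.4, -0.2]
gripper_width: 0.4
```

```bash
python3 -c "
from rig import manip
for _ in range(1):
    s=manip.sense();print(s['clock'],s['position'],s['ft_force'],s['wrist_torque'],s['joint_efforts'])"
```

```text
7.325 [506.45982257 246.28821996  70.23800242] [-0.13771196  1.44037565 -0.19566002] [-1.77444330e-05  3.62743381e-03  4.36505209e-02] [-2.05208128e-02 -3.62959993e+01 -3.18605733e+01 -1.74445269e-02
  5.61161153e-02 -1.98442125e-03]
```

Emit:
move_arm(
  plan=[
    {"dp": [0, 0, -1], "roll": 0, "claw": 0},
    {"dp": [-1, 0, -2], "roll": 0, "claw": 0},
    {"dp": [-1, 0, -3], "roll": 0, "claw": 0},
    {"dp": [-1, 0, -3], "roll": 0, "claw": 0},
    {"dp": [-1, 0, -3], "roll": 0, "claw": 0},
  ],
)

```text
clock: 7.95
position: [503.5, 246.2, 70.3]
ee_rot: [-1.365, 0.925, -0.925]
ft_force: [0.5, 0.0, 0.7]
gripper_width: -0.2
```

Emit:
move_arm(
  plan=[
    {"dp": [0, 0, -1], "roll": 0, "claw": 0},
    {"dp": [-1, 0, -2], "roll": 0, "claw": 0},
    {"dp": [-1, 0, -2], "roll": 0, "claw": 0},
    {"dp": [-1, 0, -2], "roll": 0, "claw": 0},
    {"dp": [-1, 0, -2], "roll": 0, "claw": 0},
  ],
)

```text
clock: 8.57
position: [501.2, 246.5, 70.3]
ee_rot: [-1.365, 0.925, -0.925]
ft_force: [1.2, 0.1, 0.9]
gripper_width: -0.0
```

Emit:
move_arm(
  plan=[
    {"dp": [0, 0, -1], "roll": 0, "claw": 0},
    {"dp": [-1, 0, -2], "roll": 0, "claw": 0},
    {"dp": [-1, 0, -2], "roll": 0, "claw": 0},
    {"dp": [-1, 0, -2], "roll": 0, "claw": 0},
    {"dp": [-1, 0, -2], "roll": 0, "claw": 0},
  ],
)

```text
clock: 9.2
position: [500.3, 246.5, 70.6]
ee_rot: [-1.364, 0.923, -0.927]
ft_force: [5.1, -0.6, -2.2]
gripper_width: -0.1
```

```bash
python3 look.py a5.png
```

```text
9.2 [500.3 246.5  70.6] [ 5.1 -0.6 -2.2] [-0.1 -0.9  0. ]
```

View pics/a5.png

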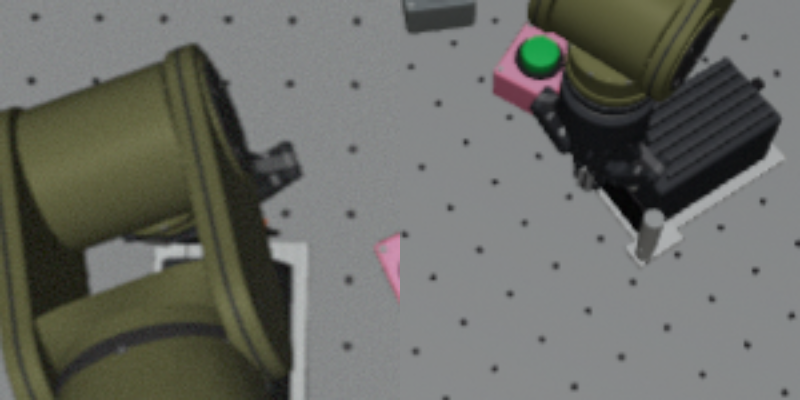

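Contact force has jumped to 5 N at x ≈ 500, where the stop was predicted. I'll back off and rise.

Emit:
move_arm(
  plan=[
    {"dp": [4, 0, 9], "roll": 0, "claw": 0},
    {"dp": [11, 0, 28], "roll": 0, "claw": 0},
    {"dp": [15, 0, 37], "roll": 0, "claw": 0},
    {"dp": [15, -40, 37], "roll": 0, "claw": 0},
    {"dp": [15, -90, 37], "roll": 0, "claw": 0},
  ],
)

```text
clock: 9.93
position: [537.8, 245.9, 159.3]
ee_rot: [-1.369, 0.928, -0.923]
ft_force: [0.5, 0.1, 0.2]
gripper_width: 0.1
```

```bash
python3 -c "
from rig import manip
import numpy as np
from scipy.spatial.transform import Rotation as R
s=manip.sense();M=R.from_rotvec(s['ee_rot']).as_matrix();print(s['position'],s['ft_force'],M.T@(np.array([489.7,-21,110])-s['position']))"
```

```text
[537.79492809 245.93318388 159.29676823] [0.54948175 0.10274176 0.18895151] [ 230.13950925   49.91111823 -143.32238026]
```

Emit:
move_arm(
  plan=[
    {"dp": [46, 0, -28], "roll": 0, "claw": 0},
    {"dp": [96, 0, -60], "roll": 0, "claw": 0},
    {"dp": [146, 0, -91], "roll": 0, "claw": 0},
    {"dp": [195, 0, -121], "roll": 0, "claw": 0},
    {"dp": [230, 0, -143], "roll": 0, "claw": 0},
  ],
)

```text
clock: 10.55
position: [490.7, -22.1, 160.3]
ee_rot: [-1.365, 0.926, -0.926]
ft_force: [0.1, -0.4, 0.7]
gripper_width: -0.0
```

```bash
python3 look.py a6.png
```

```text
10.55 [490.7 -22.1 160.3] [ 0.1 -0.4  0.7] [ 0. -0.  0.]
top 172 ((481.1369323730469, 242.86776733398438), (11.162006378173828, 44.75920867919922), 0.7812488079071045) hinge-angle -88.17679417303441
scene 114 ((479.7625427246094, 246.038330078125), (15.240073204040527, 45.87955856323242), 0.8385059237480164) hinge-angle -89.31695951458592
```

View pics/a6.png

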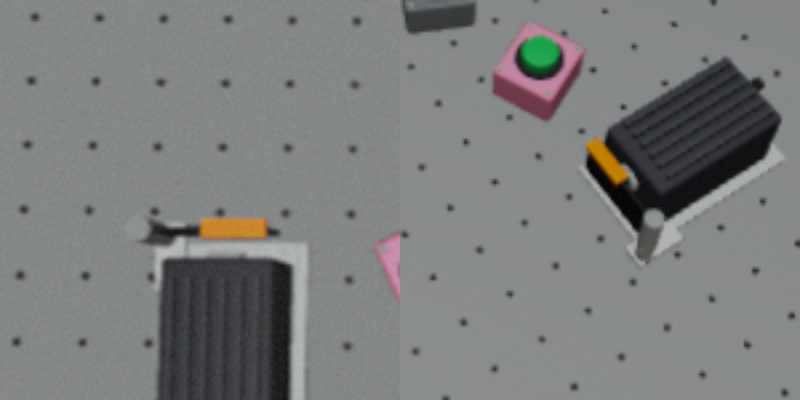

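The flag now lies across the window, parallel to the laser's face, at -89°. The fingertip is within about 1.5 mm of the green button's centre, so I'll descend.

Emit:
move_arm(
  plan=[
    {"dp": [0, 30, 0], "roll": 0, "claw": 0},
    {"dp": [0, 60, 0], "roll": 0, "claw": 0},
    {"dp": [0, 80, 0], "roll": 0, "claw": 0},
    {"dp": [0, 88, 0], "roll": 0, "claw": 0},
    {"dp": [0, 88, 0], "roll": 0, "claw": 0},
  ],
)

```text
clock: 11.28
position: [491.3, -19.8, 72.1]
ee_rot: [-1.366, 0.926, -0.924]
ft_force: [0.7, -0.1, 0.4]
gripper_width: -0.2
```

```bash
python3 - <<'E'
from rig import manip, cams
import cv2,numpy as np
from h import *
s=manip.sense();print(s["position"],s["ft_force"])
o=[]
for n in("top","scene"):
    p=cams.grab_frame(n);im=p["frame"][:,:,::-1].copy()
    c=proj(p,[490,-21,60]).astype(int)
    o.append(cv2.resize(im[c[1]-60:c[1]+60,c[0]-60:c[0]+60],(400,400)))
cv2.imwrite("pics/b1.png",np.hstack(o))
E
```

```text
[491.33889794 -19.7660213   72.09352698] [ 0.6682426  -0.07431954  0.43479125]
```

View pics/b1.png

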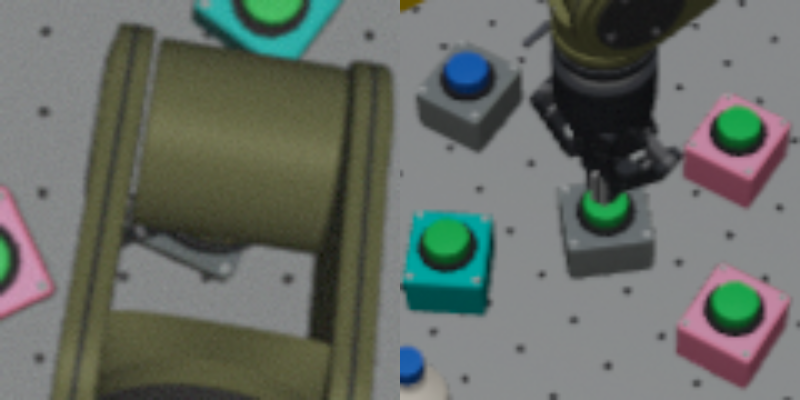

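The scene crop shows the fingertip right over the green button of the grey box. Pressing slowly.

Emit:
move_arm(
  plan=[
    {"dp": [0, 4, 0], "roll": 0, "claw": 0},
    {"dp": [0, 8, 0], "roll": 0, "claw": 0},
    {"dp": [0, 10, 0], "roll": 0, "claw": 0},
    {"dp": [0, 12, 0], "roll": 0, "claw": 0},
    {"dp": [0, 12, 0], "roll": 0, "claw": 0},
  ],
)

```text
clock: 12.0
position: [491.7, -20.2, 60.5]
ee_rot: [-1.365, 0.925, -0.925]
ft_force: [-0.5, 0.2, 1.9]
gripper_width: 0.4
```

Emit:
move_arm(
  plan=[
    {"dp": [0, 1, 0], "roll": 0, "claw": 0},
    {"dp": [0, 2, 0], "roll": 0, "claw": 0},
    {"dp": [0, 3, 0], "roll": 0, "claw": 0},
    {"dp": [0, 3, 0], "roll": 0, "claw": 0},
    {"dp": [0, 3, 0], "roll": 0, "claw": 0},
  ],
)

```text
clock: 12.62
position: [491.7, -20.2, 57.5]
ee_rot: [-1.365, 0.925, -0.925]
ft_force: [-0.3, 0.1, 4.1]
gripper_width: 0.2
```

Emit:
move_arm(
  plan=[
    {"dp": [0, 1, 0], "roll": 0, "claw": 0},
    {"dp": [0, 2, 0], "roll": 0, "claw": 0},
    {"dp": [0, 2, 0], "roll": 0, "claw": 0},
    {"dp": [0, 2, 0], "roll": 0, "claw": 0},
    {"dp": [0, 2, 0], "roll": 0, "claw": 0},
  ],
)

```text
clock: 13.25
position: [491.7, -20.3, 56.0]
ee_rot: [-1.365, 0.925, -0.925]
ft_force: [-2.0, 0.1, 6.0]
gripper_width: 0.1
```

Emit:
move_arm(
  plan=[
    {"dp": [0, 0.5, 0], "roll": 0, "claw": 0},
    {"dp": [0, 1, 0], "roll": 0, "claw": 0},
    {"dp": [0, 1, 0], "roll": 0, "claw": 0},
    {"dp": [0, 1, 0], "roll": 0, "claw": 0},
    {"dp": [0, 1, 0], "roll": 0, "claw": 0},
  ],
)

```text
clock: 13.88
position: [491.8, -20.3, 55.8]
ee_rot: [-1.366, 0.925, -0.925]
ft_force: [-4.9, 0.2, 12.5]
gripper_width: 0.3
```

The force rose to 12.5 N with no further travel (z 55.8), so the button is bottomed. Releasing.

Emit:
move_arm(
  plan=[
    {"dp": [0, -4, 0], "roll": 0, "claw": 0},
    {"dp": [0, -10, 0], "roll": 0, "claw": 0},
    {"dp": [0, -20, 0], "roll": 0, "claw": 0},
    {"dp": [0, -60, 0], "roll": 0, "claw": 0},
    {"dp": [0, -110, 0], "roll": 0, "claw": 0},
  ],
)

```text
clock: 14.5
position: [489.8, -20.0, 163.8]
ee_rot: [-1.367, 0.929, -0.922]
ft_force: [1.2, -0.7, 0.9]
gripper_width: -0.2
```

Emit:
move_arm(
  plan=[
    {"dp": [20, -40, -20], "roll": 0, "claw": 0},
    {"dp": [70, -60, -40], "roll": 0, "claw": 0},
    {"dp": [120, -60, -60], "roll": 0, "claw": 0},
    {"dp": [170, -60, -80], "roll": 0, "claw": 0},
    {"dp": [210, -60, -100], "roll": 0, "claw": 0},
  ],
)

```text
clock: 15.12
position: [475.8, -254.0, 224.2]
ee_rot: [-1.365, 0.926, -0.925]
ft_force: [-0.1, 0.3, 1.7]
gripper_width: -0.3
```

```bash
python3 look.py c1.png; python3 - <<'E'
from rig import manip, cams
import cv2,numpy as np,pickle
from h import *
np.set_printoptions(precision=1,suppress=True)
s=manip.sense();print(s["position"],s["ft_force"])
for n in("scene","top"):
    p=cams.grab_frame(n);q=pickle.load(open(f"pics/{n}0.pkl","rb"))
    cv2.imwrite(f"pics/f_{n}.png",np.ascontiguousarray(p["frame"][:,:,::-1]))
    r=[]
    for z in (p,q):
        m=cv2.inRange(cv2.cvtColor(z["frame"],cv2.COLOR_RGB2HSV),(45,100,60),(75,255,255))
        k,_,st,c=cv2.connectedComponentsWithStats(m); r.append([(c[i],st[i,4]) for i in range(1,k) if st[i,4]>80])
    print(n,r)
E
```

```text
15.125 [ 475.8 -254.   224.2] [-0.1  0.3  1.7] [0. 0. 0.]
top 172 ((481.1369323730469, 242.86776733398438), (11.162006378173828, 44.75920867919922), 0.7812488079071045) hinge-angle -88.17679417303441
scene 114 ((479.7625427246094, 246.038330078125), (15.240073204040527, 45.87955856323242), 0.8385059237480164) hinge-angle -89.31695951458592
[ 475.4 -255.6  224. ] [0.3 1.1 0.4]
scene [[(array([368.1, 189.6]), np.int32(129)), (array([328.2, 212.9]), np.int32(147)), (array([280.4, 224. ]), np.int32(141)), (array([366.9, 243. ]), np.int32(154))], [(array([368.1, 189.6]), np.int32(129)), (array([328.2, 212.9]), np.int32(148)), (array([280.4, 224. ]), np.int32(142)), (array([366.9, 242.9]), np.int32(155))]]
top [[(array([368.3, 198.9]), np.int32(288)), (array([348.3, 261.3]), np.int32(290)), (array([280.1, 278.3]), np.int32(298)), (array([351.6, 331.4]), np.int32(302))], [(array([368.3, 198.9]), np.int32(285)), (array([348.2, 261.3]), np.int32(295)), (array([280.1, 278.1]), np.int32(297)), (array([351.6, 331.4]), np.int32(303))]]
```

View pics/f_scene.png

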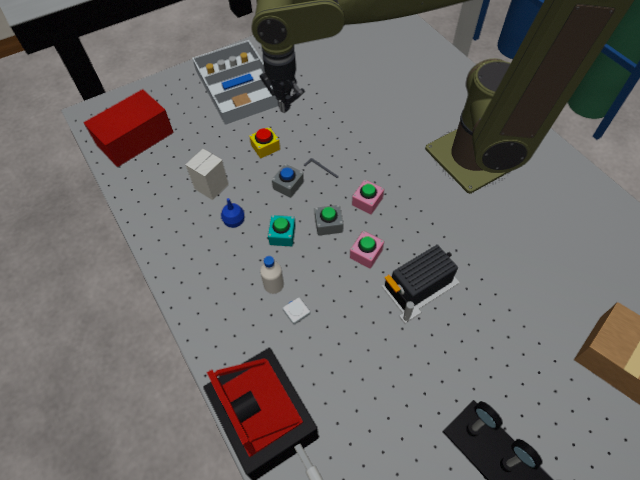

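View pics/f_top.png

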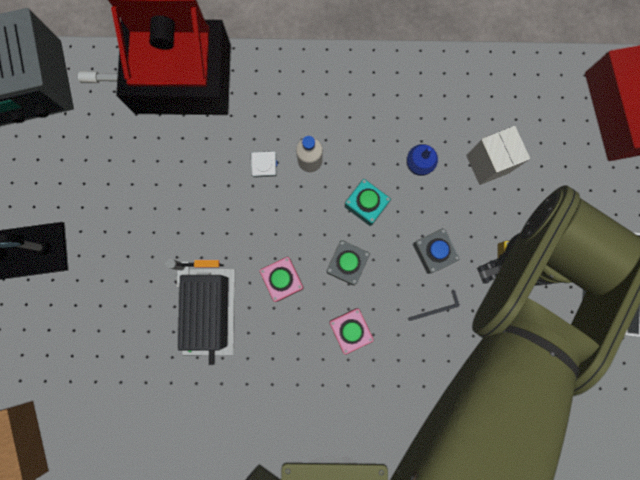

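Scene view: everything stands where it was, the flag is across the window at (394,285), and the green button is up at (328,213), same pixel as before. The hand hovers clear at z 224. Handing in.

```bash
python3 -c "
from rig import manip
print(manip.close_job(), manip.sense()['clock'])"
```

```text
the job is handed in; nothing more can be done
the job is handed in; nothing more can be done
```

I shut the laser's shutter, then pressed and released the green park button on the grey box. The job is handed in; the arm's clock stood at about 15 s of the 48 s allowed.

- **Shutter:** I swept the flag round with the closed fingertips at about 1 to 2 N until the force rose to 5 N at the place predicted for the stop. The last pictures put it at -88° (top camera) and -89° (scene camera), parallel to the laser's window face. It did not move after I backed off.
- **Green button:** I pressed until the fingertip stopped at 55.8 mm above the table (56 mm expected fully down). The force rose to 12.5 N without further travel. That is more than the 4 N the button needs, because I pressed about 1 mm further to be sure it had bottomed. After release, its position and size in the pictures were the same as at the start, so it is back up and its box did not shift.
- **Rest of the bench:** I touched nothing else, and by eye the other things stand where they were. In the top picture the arm hides part of the red station, so I checked that one only in the scene picture. The hand finished clear, 224 mm above the table.

No check failed. The two cameras disagreed by 3 to 5 mm on positions, within what the 2 mm calibration and pixel size allow.

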